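Wedge the rocking casting on the inspection table

ROBOT

A 6-joint arm with a two-finger parallel gripper is mounted at the origin on the work surface. World frame = base frame: x ahead of the robot, y to its left, z up, the work surface at z = 0. Lengths are in mm, angles in degrees, forces in N, time in s.
With the tool pointing down it reaches from about 300 to 850 mm from the base axis. Payload 4.2 kg.
Tool frame: the origin (TCP) lies on the centre line of the jaws, within the pads' length; the fingertips stand env.nose_length ahead of it and the grasp point (between the pads) lies 2 mm behind it (env.nose_length is the distance from the TCP to the fingertips, in mm); z points along the fingers, y is the direction in which the jaws open and shut (so a half turn about z gives the same grasp; the last joint's range is limited). The gripper opens to 91 mm and grips with 3 to 60 N. Pads are 32 mm wide; open, the fingers measure 118 mm over their backs; the gripper's body (76 mm by 178 mm) begins 60 mm behind the grasp point.
Start: joints at [74.886, 18.312, 89.639, -0, 72.044, -1.146], TCP at [138.801, 558.01, 230.976] pointing down, gripper open.
Joint ranges: [-177.97, 177.97], [-48.28, 115.42], [12.27, 149.76], [-77.06, 257.06], [2.81, 150.46], [-146.56, 146.56]. Speed limits (degrees/s): [147.25, 147.25, 180, 180, 180, 180].

INTERFACE

Orientations are given as [roll, pitch, yaw] about the fixed x, y, z axes, in that order (R = Rz(yaw) Ry(pitch) Rx(roll)).
In Python, from workcell import env gives the robot as it stands. The module is installed in compiled form; this text tells all that it offers.
- The arm moves only by the tool jog_arm, never from a script. Its argument "deltas" is a list that holds one entry, the list of rows, each a list of 5 numbers: the shift along the tool's x, y, z in m, then the turn about the tool's z in degrees, then the finger opening in m, from 0 to 0.0912. A call has 1 to 20 rows; each row is the pose to reach, as a shift and turn from the pose commanded when the call began, along the tool's axes at that moment; what a row does not reach only later rows make up. A row lasts 1/12 s, in which the tool goes at most 41.7 mm and 7.16 degrees, less where a joint would pass 70% of its speed; a pose out of reach is approached as far as the arm can. A call with a gripper value outside its range is refused whole. The fingers move at their own pace and stop on an object; "grip_force" is the grip in N (left out, the last holds). Time passes only in rows, so rows that repeat a pose let the fingers close. It gives the time, the measured TCP pose, the force and the opening at its end, in the units of the state.
- env.state(): the state, without advancing time (a new reading comes with each control period).
- env.grab_frame(name): name is "scene" or "side" or "wrist"; returns the picture (480x640x3 uint8, red, green, blue); there is no depth.
- env.camera_params(name): a dict with "fx", "fy", "cx", "cy" (pixels), "xyz" and "orientation" of the camera in the world. Camera axes: x right, y down, z forward; pixel columns grow to the right and rows downward; lengths in mm; the calibration is good to about 2 mm. The wrist camera is an equidistant fisheye: a pixel r from the principal point sees the ray r / f radians off the axis. A picture is of the moment at which its call begins: read the wrist's pose just before it. camera_params takes no time and is no camera call; for the wrist camera it gives the pose at the moment of the call.
- env.job_done(): hands the job in, once; it reports no verdict.
Trained networks look in the newest picture that a camera, given by its name, has taken for a name from the list of things; names that differ only in an ending like _2 or _b are one class to them, and where a whole thing is asked for, a point or a joint stands for the part that bears it (a point fixed in the world has none). Each returns a list of dicts, best first, with "conf" (0 to 1); they miss things now and then, are a little off and sometimes report something else, mostly with a low value. They report only what shows in the picture. A call takes as long as a camera call. They do not tell look-alikes from the thing itself.
- env.look_for(camera, label): "xyz" ([x, y, z] in mm, in world coordinates, good to about 4 mm: the middle of the surface that is visible of it).
The state is a dict: "time_s": time; "qpos": joint angles; "qvel": joint speeds; "effort": joint torques, N m; "ee_pos": TCP position; "ee_rot": TCP orientation; "force": force on the tool from outside, world axes, zero at the start; "torque": the same for the moment, N m; "gripper_width": finger opening in mm.
Only numpy, scipy, OpenCV 4.12 (cv2) and the standard library are available. Lean on these libraries where they do the work, as an engineer would, in place of code of your own. Each camera call takes 0.05 s, during which the arm holds its last target.

TASK

The raw gearbox casting rocks on the inspection table because one of its four feet is cast short. With the fingertips only, push the loose steel wedge, thin end first, under that short foot until the casting bears on it and no longer rocks, and stop there without jacking the casting up; then press down firmly on that foot, as with a thumb (about 10 N), to prove that it stands firm, and come away. Do not pinch or lift anything, and do not shove the casting or disturb the other things on the table.

Things in the scene. Friction and masses are not known exactly. Their poses are not given: they have to be found in the camera images.
- casting: Raw aluminium casting, 2.2 to 3 kg, lower half of a split gearbox housing: open box, flange 200 (its x) by 156 (its y), top 72 mm up. Low at its corners four lugs, 52 (x) by 56 (y), tops 30 up, over feet 44 (x) by 40 (y) centred at x = +-65, y = +-102. The foot at +x, +y (far left from the robot) is short; the others stand on round pads 20 across. Origin: centre of the underside, at table height.
- short_foot_face (a point): Middle of the short foot's outer face (44 wide), casting frame (65, 122, 14) mm; +y of the casting points out of this face. Its bearing pad was not filled in the mould: while the casting rests on the three others, its flat underside is level and hangs 4.5 to 8 mm above the table, differing from casting to casting.
- short_foot_top (a point): Centre of the short foot's lug top (flat), 30 mm up; casting frame (65, 101, 30) mm. The flange edge is 23 mm from it towards the wall and 42 mm higher. A rib, 16 long, stands by the wall on the lug edge nearest x = 0. Unwedged, 3 to 5 N down here tips the casting until the foot lands; let go, it tips back.
- wedge: Plain steel wedge lying flat: 90 long, 36 wide, 16 thick at the blunt end, 2.5 at the thin end (rises 1 in 6.7), 0.23 kg. Origin: centre of its underside; x points along it to the thin end. It lies beside the short foot, thin end towards it. It slides at about 0.5 N; biting under the foot, the push grows to 5 to 7 N, beyond which it jacks up or shoves the casting. It stays where it is left.
- wedge_thin_end (a point): Middle of the lower edge of the wedge's thin end, on the table.
- wedge_thick_end (a point): Centre of the wedge's blunt end face (36 wide, 16 high), 8 mm above the table.
- parallel_bar: Bystander: square-cut steel bar, 120 long (its x) by 20 by 25 mm high, lying beside the wedge towards the robot. Origin: centre of its underside.
- conrod: Bystander: dark forged connecting rod lying flat, about 200 mm long (along its x), 22 mm high, beyond the casting's far end. Origin: under its shank.
- piston: Bystander: aluminium piston standing on the table, 82 mm across, 64 mm high. Origin: centre of its underside.
- bearing: Bystander: ball bearing lying flat, 72 mm across, 17 mm high. Origin: centre of its underside.
- caliper: Bystander: digital caliper lying flat, 225 mm long along its x, 15 mm high. Origin: under its middle.
- sphere_stand: Bystander: white calibration ball on a dark stem and round foot 64 mm across, 105 mm high. Origin: centre of its underside.
Not all that is in view belongs to the job. Leave any orange, pink or turquoise look-alike of the wedge alone.

How it is judged:
By the outcome, as a careful person would: the job done as asked, in the order asked, and still so for the second after the job is handed in, with the robot touching nothing.
It also fails if it takes over 58 s, if anything falls off the work surface, if the arm or the gripper's body presses on something with over 40 N, if the wrist force passes 120 N, or if a joint passes its speed limit or range.

## Working session

There is one attempt and no reset: what is moved stays moved. The work goes in short steps, Python scripts to look and compute and a tool call to move; the robot and the scene stay as the last step left them, time stands still between calls to the robot, and variables do not carry over. Pictures are saved under pics/ and viewed, and the job is handed in when it is done.

Besides the shell and the picture viewer there is one more tool, called after "Request:" as a command line: name --argument value ..., lists and objects as JSON in quotes. jog_arm: Moves the arm, as the interface text tells. Its arguments: {"type":"object","properties":{"deltas":{"type":"array"},"grip_force":{"type":"number"}},"required":["deltas"]}

```bash
mkdir -p pics
python3 - <<'E'
from workcell import env
import cv2
print(env.state(), env.nose_length)
for n in ("scene","side","wrist"):
    im=env.grab_frame(n); cv2.imwrite(f"pics/a_{n}.png",im[:,:,::-1]); print(n,env.camera_params(n))
    for l in ("wedge","casting","short_foot_face","short_foot_top","wedge_thin_end","wedge_thick_end","parallel_bar"):
        print(l,[( [round(v) for v in d["xyz"]],round(d["conf"],2)) for d in env.look_for(n,l)][:4])
print(env.state()["time_s"])
E
```

```text
{'time_s': 0.0, 'qpos': array([ 7.48849322e+01,  1.83524386e+01,  8.97032125e+01, -5.08358403e-04,
        7.20453108e+01, -1.14550515e+00]), 'qvel': array([-0.00204636,  0.06956111,  0.03829007,  0.06557174,  0.08453213,
       -0.035086  ]), 'effort': array([-2.86384748e-04, -4.12455618e+01, -2.31972170e+01,  7.28140818e-02,
        4.58464783e-02, -1.59766264e-04]), 'ee_pos': array([138.68740054, 557.55324892, 230.1339074 ]), 'ee_rot': array([-1.79899049e+02, -1.53515204e-03,  1.66030593e+02]), 'force': array([-0.11964101,  1.22845832, -0.22197815]), 'torque': array([ 0.00077392, -0.01159865,  0.00376123]), 'gripper_width': 90.81508311670872} 17.0
scene {'fx': 555.5647833852056, 'fy': 555.5647833852056, 'cx': 315.79465930267827, 'cy': 238.70864444989377, 'xyz': array([1184.11977381,  446.69963304, 1135.21594286]), 'orientation': array([-143.46551407,   -0.64844435,  124.41009682])}
wedge [([569, 171, 7], 0.78), ([360, 108, 5], 0.72), ([692, 161, 9], 0.67), ([513, 352, 5], 0.64)]
casting [([531, -55, 34], 0.6)]
short_foot_face [([531, -60, 31], 0.93)]
short_foot_top [([532, -55, 27
[... 650 characters left out ...]
[516, -57, 36], 0.78)]
wedge_thin_end [([498, 344, 9], 0.83), ([564, 170, 6], 0.69), ([686, 154, 9], 0.67), ([348, 96, 11], 0.63)]
wedge_thick_end [([689, 154, 6], 0.71), ([352, 98, 9], 0.67), ([566, 170, 10], 0.65), ([690, -435, 51], 0.6)]
parallel_bar [([457, 147, 20], 0.7)]
wrist {'fx': 371.64829954431775, 'fy': 371.64829954431775, 'cx': 317.84161111305326, 'cy': 235.4390736922992, 'xyz': array([ 63.12007566, 577.31260224, 384.434604  ]), 'orientation': array([1.63946485e+02, 3.24108672e-02, 7.60436140e+01])}
wedge []
casting [([463, -120, 71], 0.48)]
short_foot_face [([457, -122, 71], 0.82)]
short_foot_top [([459, -124, 69], 0.69)]
wedge_thin_end []
wedge_thick_end []
parallel_bar []
1.2
```

View pics/a_scene.png

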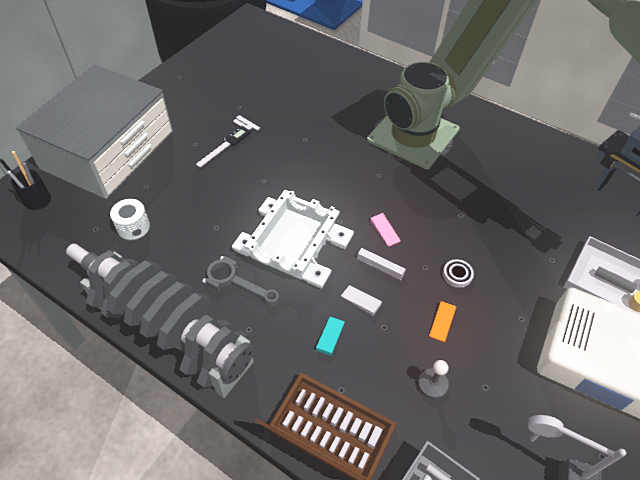

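View pics/a_side.png

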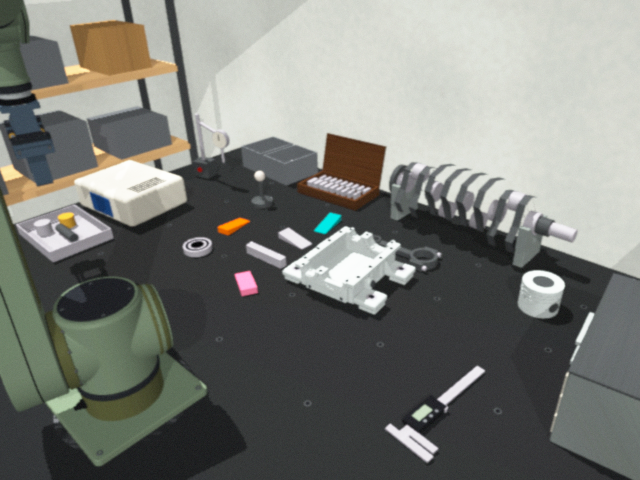

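View pics/a_wrist.png

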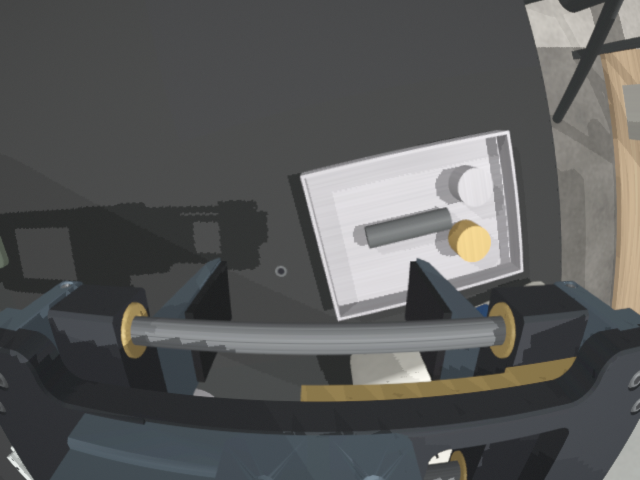

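The steel wedge is the grey block at scene (361,300). Other things it could be taken for: pink (385,229), turquoise (330,336), orange (443,321), and the parallel bar at (382,264). The short foot is near (318,272). I'll check this in a close crop.

Run:
```python
import cv2
im=cv2.imread("pics/a_scene.png")[225:335,270:420]
cv2.imwrite("pics/c1.png",cv2.resize(im,None,fx=5,fy=5,interpolation=cv2.INTER_CUBIC))
```

```text
(no output)
```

View pics/c1.png

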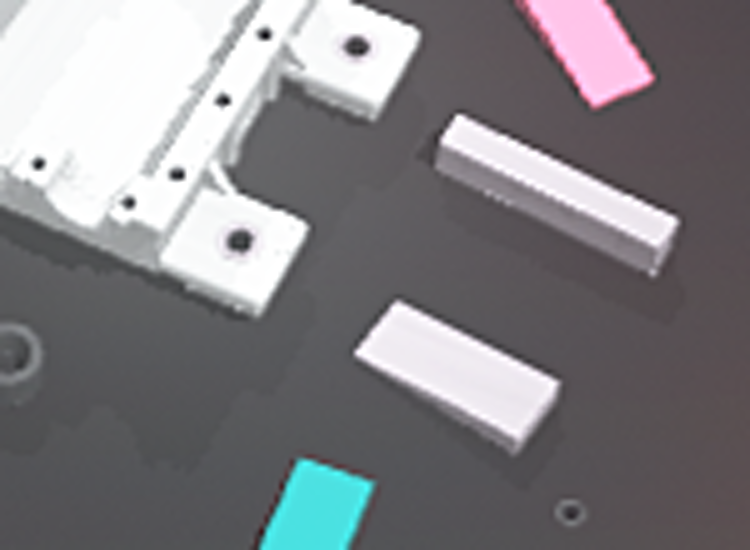

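Confirmed: the grey block is a tapered wedge with its thin end towards the short foot. I'll move the wrist camera over it with the fingers closed.

Request:
jog_arm --deltas '[[[-0.036,-0.017,0.002,0,0],[-0.073,-0.034,0.004,0,0],[-0.109,-0.051,0.006,0,0],[-0.146,-0.069,0.008,0,0],[-0.182,-0.086,0.01,0,0],[-0.219,-0.103,0.012,0,0],[-0.255,-0.12,0.013,0,0],[-0.292,-0.137,0.015,0,0],[-0.328,-0.155,0.017,0,0],[-0.364,-0.172,0.019,0,0],[-0.401,-0.189,0.021,0,0],[-0.437,-0.206,0.023,0,0],[-0.474,-0.223,0.025,0,0],[-0.51,-0.24,0.027,0,0],[-0.546,-0.258,0.028,0,0],[-0.583,-0.275,0.03,0,0],[-0.583,-0.275,0.03,0,0],[-0.583,-0.275,0.03,0,0],[-0.583,-0.275,0.03,0,0]]]' --grip_force 5

```text
time_s: 2.78
ee_pos: [637.7, 150.6, 200.6]
ee_rot: [180.0, -0.1, 166.0]
force: [0.3, 0.6, 0.2]
gripper_width: 0.5
```

```bash
cat > h.py <<'E'
from workcell import env
import numpy as np, cv2
from scipy.spatial.transform import Rotation as Rn
def ray(p,uv,fish):
    R=Rn.from_euler('xyz',p["orientation"],degrees=True).as_matrix()
    a=np.array([(uv[0]-p["cx"])/p["fx"],(uv[1]-p["cy"])/p["fy"]])
    if fish:
        t=np.hypot(*a); d=np.array([*(np.sin(t)*a/max(t,1e-9)),np.cos(t)])
    else: d=np.array([*a,1.])
    return R@d
def at_z(p,uv,z,fish=False):
    d=ray(p,uv,fish); return p["xyz"]+d*(z-p["xyz"][2])/d[2]
def proj(p,X,fish=False):
    R=Rn.from_euler('xyz',p["orientation"],degrees=True).as_matrix()
    c=R.T@(np.asarray(X,float)-p["xyz"])
    if fish:
        t=np.arctan2(np.hypot(c[0],c[1]),c[2]); a=c[:2]/np.hypot(c[0],c[1])*t
    else: a=c[:2]/c[2]
    return np.array([p["fx"]*a[0]+p["cx"],p["fy"]*a[1]+p["cy"]])
E
python3 - <<'E'
from h import *
import pickle
s=env.state();p=env.camera_params("wrist");im=env.grab_frame("wrist")
pickle.dump(p,open("w1.pkl","wb"));cv2.imwrite("pics/b_wrist.png",im[:,:,::-1])
pickle.dump(env.camera_params("scene"),open("sc.pkl","wb"));pickle.dump(env.camera_params("side"),open("si.pkl","wb"))
print(s["time_s"],s["ee_pos"],s["ee_rot"],s["force"],s["gripper_width"],p["xyz"])
for l in ("wedge","short_foot_face","short_foot_top","wedge_thin_end","wedge_thick_end","sphere_stand"):
    print(l,[( [round(v) for v in d["xyz"]],round(d["conf"],2)) for d in env.look_for("wrist",l)][:4])
E
```

```text
2.7833 [637.65719021 150.56143601 200.55234813] [ 1.79994828e+02 -8.18961185e-02  1.66003279e+02] [0.32571789 0.55149956 0.19784525] 0.4550854716246045 [562.19601091 169.85264757 354.11223396]
wedge [([568, 171, 12], 0.91), ([678, 164, 11], 0.9), ([510, 350, 12], 0.79)]
short_foot_face [([530, -41, 29], 0.77)]
short_foot_top [([533, -43, 28], 0.93)]
wedge_thin_end [([570, 167, 8], 0.85), ([512, 350, 11], 0.77), ([674, 158, 11], 0.58)]
wedge_thick_end [([513, 352, 6], 0.93), ([570, 174, 9], 0.7), ([678, 166, 9], 0.69), ([461, 158, 27], 0.57)]
sphere_stand [([657, 398, 15], 0.85)]
```

View pics/b_wrist.png

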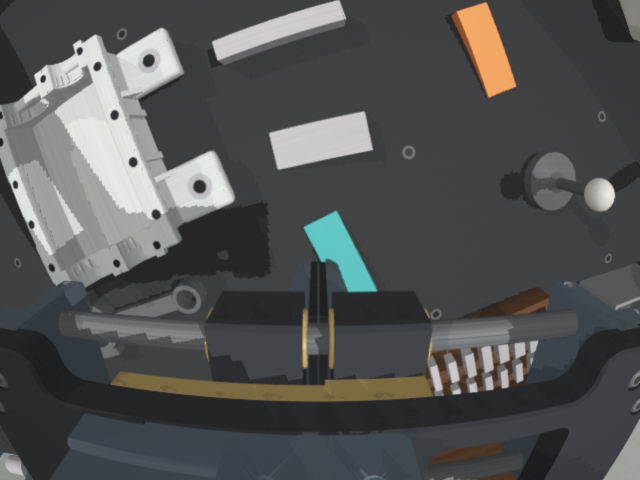

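The wrist view shows the wedge at (320,140), the short foot lug with its hole at (200,187), the bar at (280,32), turquoise at (340,250) and the sphere stand at (570,185). I'll crop for corners.

Run:
```python
import cv2
im=cv2.imread("pics/b_wrist.png")[90:240,150:390]
o=cv2.resize(im,None,fx=3.33,fy=3.33,interpolation=cv2.INTER_CUBIC)
o=cv2.convertScaleAbs(o,alpha=.9)
for i in range(150,390,20):cv2.putText(o,str(i),(int((i-150)*3.33),10),0,.35,(0,255,255),1);cv2.line(o,(int((i-150)*3.33),12),(int((i-150)*3.33),18),(0,255,255),1)
for i in range(100,240,20):cv2.putText(o,str(i),(0,int((i-90)*3.33)+4),0,.35,(0,255,255),1)
cv2.imwrite("pics/c2.png",o)
```

```text
(no output)
```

View pics/c2.png

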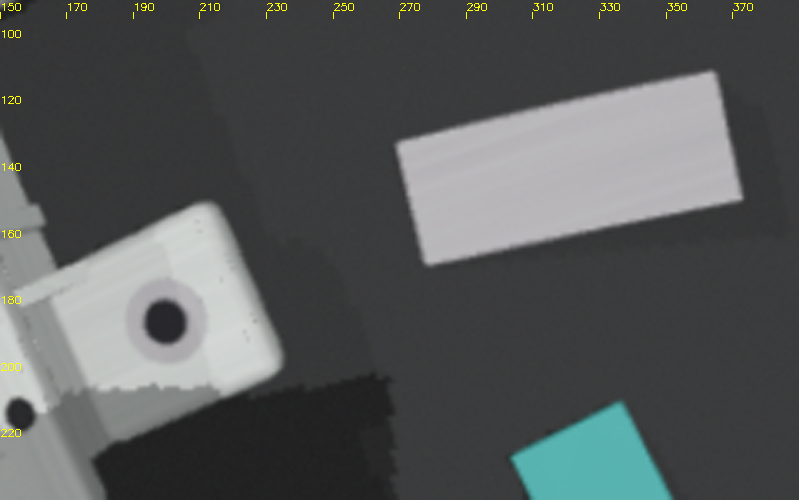

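Run:
```python
from h import *
import pickle
w=pickle.load(open("w1.pkl","rb"));sc=pickle.load(open("sc.pkl","rb"))
def c2(x,y):return (x/3.33+150,y/3.33+90)
def c1(x,y):return (x/5+270,y/5+225)
r=lambda v:np.round(v,1)
for nm,uv,z in [("thinA",(397,142),2.5),("thinB",(426,265),2.5),("thickA",(715,71),16),("thickB",(742,199),16),("boss",(166,321),30),("lugout1",(225,210),30),("lugout2",(283,355),30),("L1",(45,285),30),("L2",(195,207),30),("R1",(110,448),30),("R2",(265,377),30)]:
    print(nm,r(at_z(w,c2(*uv),z,True)))
print("other boss",r(at_z(w,(149,61),30,True)))
print("scene")
for nm,uv,z in [("thinA",(398,300),2.5),("thinB",(357,352),2.5),("thickA",(560,383),16),("thickB",(517,438),16),("boss",(240,241),30),("otherboss",(357,46),30)]:
    print(nm,r(at_z(sc,c1(*uv),z)))
```

```text
thinA [551.3 125.3   2.5]
thinB [587.5 124.3   2.5]
thickA [553.6 215.2  16. ]
thickB [589.5 214.4  16. ]
boss [581.3  54.4  30. ]
lugout1 [556.9  79.3  30. ]
lugout2 [599.   83.8  30. ]
L1 [561.6  22.4  30. ]
L2 [553.7  71.4  30. ]
R1 [611.2  26.7  30. ]
R2 [603.5  77.1  30. ]
other boss [453.  37.  30.]
scene
thinA [551.9 127.2   2.5]
thinB [587.3 126.7   2.5]
thickA [554.7 216.8  16. ]
thickB [590.9 215.3  16. ]
boss [582.3  56.   30. ]
otherboss [453.4  38.7  30. ]
```

Measurements:

| Item | Result |
|---|---|
| Wedge size | 36 x 90 mm, matches |
| Wedge axis | about -91.5° |
| Boss spacing | 129.8 mm, against 130 |
| Casting yaw | about 7.7° |
| Foot face middle | about (579,76) |

The plan is to come down behind the blunt end with the fingers' flat back turned to the casting's yaw, so that pushing squares the wedge up.

Request:
jog_arm --deltas '[[[0.023,0.018,0,-5.4,0],[0.046,0.036,0,-10.8,0],[0.069,0.054,0,-16.2,0],[0.092,0.072,0,-21.7,0],[0.092,0.072,0.03,-21.7,0],[0.092,0.072,0.06,-21.7,0],[0.092,0.072,0.09,-21.7,0],[0.092,0.072,0.12,-21.7,0],[0.092,0.072,0.145,-21.7,0],[0.092,0.072,0.16,-21.7,0],[0.092,0.072,0.17,-21.7,0],[0.092,0.072,0.175,-21.7,0],[0.092,0.072,0.178,-21.7,0],[0.092,0.072,0.178,-21.7,0],[0.092,0.072,0.178,-21.7,0]]]'

```text
time_s: 4.38
ee_pos: [567.0, 242.8, 24.0]
ee_rot: [180.0, 0.1, -172.3]
force: [0.1, 0.7, 1.1]
gripper_width: 0.6
```

```bash
cat > look.py <<'E'
from h import *
import pickle,sys
n=sys.argv[1]
s=env.state();p=env.camera_params("wrist");im=env.grab_frame("wrist")
pickle.dump(p,open(n+".pkl","wb"));cv2.imwrite(f"pics/{n}.png",im[:,:,::-1])
print(s["time_s"],s["ee_pos"].round(1),s["ee_rot"].round(2),s["force"].round(2),s["qpos"].round(0))
E
python3 look.py w2
```

```text
4.3833 [567.  242.8  24. ] [ 1.7997e+02  1.2000e-01 -1.7227e+02] [0.12 0.67 1.09] [ 22.  33.  99.   0.  48. -76.]
```

View pics/w2.png

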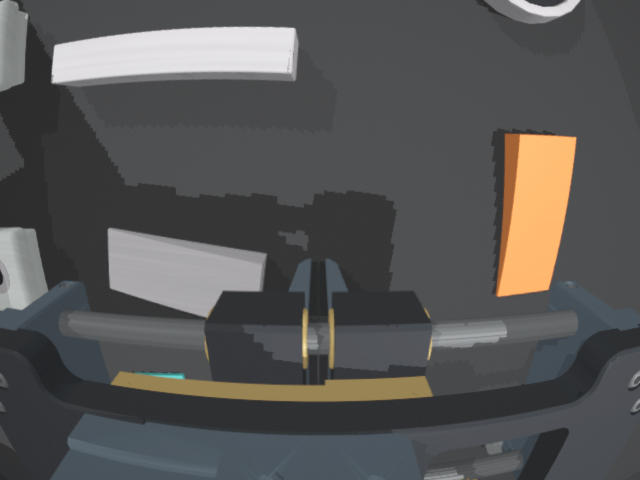

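Fingers (318,275) stand behind the blunt end (265,260), both clear. Start the squaring push.

Request:
jog_arm --deltas '[[[0,-0.003,0.002,0,0],[0,-0.006,0.002,0,0],[0,-0.008,0.002,0,0],[0,-0.01,0.002,0,0],[0,-0.012,0.002,0,0],[0,-0.014,0.002,0,0],[0,-0.016,0.002,0,0],[0,-0.018,0.002,0,0],[0,-0.02,0.002,0,0],[0,-0.022,0.002,0,0],[0,-0.024,0.002,0,0],[0,-0.026,0.002,0,0],[0,-0.028,0.002,0,0],[0,-0.03,0.002,0,0],[0,-0.032,0.002,0,0],[0,-0.032,0.002,0,0]]]'

```text
time_s: 5.77
ee_pos: [570.6, 210.3, 20.9]
ee_rot: [-180.0, -0.0, -172.3]
force: [-0.2, -0.9, 0.2]
gripper_width: 0.8
```

```bash
python3 look.py w3
```

```text
5.7667 [570.6 210.3  20.9] [-179.99   -0.   -172.28] [-0.23 -0.88  0.16] [ 19.  32. 100.  -0.  48. -79.]
```

View pics/w3.png

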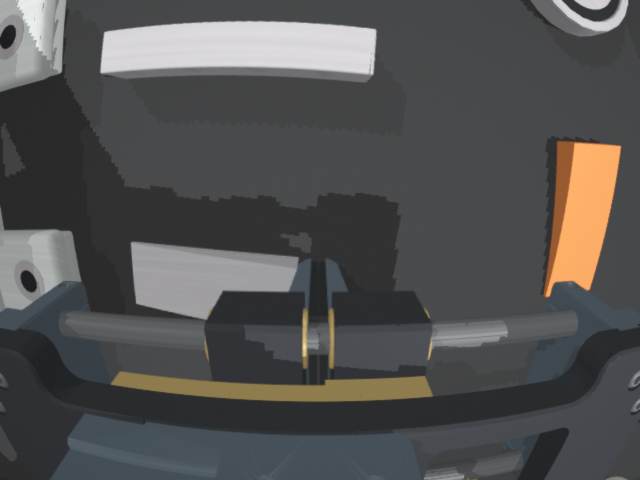

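Run:
```python
from h import *
import pickle
w=pickle.load(open("w3.pkl","rb"))
a=at_z(w,(132.5,242),2.5,True);b=at_z(w,(298,257.5),16,True);c=at_z(w,(136,289),2.5,True)
print(a,b,c,np.degrees(np.arctan2(*(a-b)[1::-1])),np.degrees(np.arctan2(*(c-a)[1::-1])))
im=env.grab_frame("scene")[225:335,270:420]
cv2.imwrite("pics/c3.png",cv2.resize(im[:,:,::-1],None,fx=5,fy=5,interpolation=cv2.INTER_CUBIC))
```

```text
[559.1203914  110.14837714   2.5       ] [549.98349587 198.76094169  16.        ] [586.44100567 111.24284609   2.5       ] -84.11300155790987 2.294053068042375
```

View pics/c3.png

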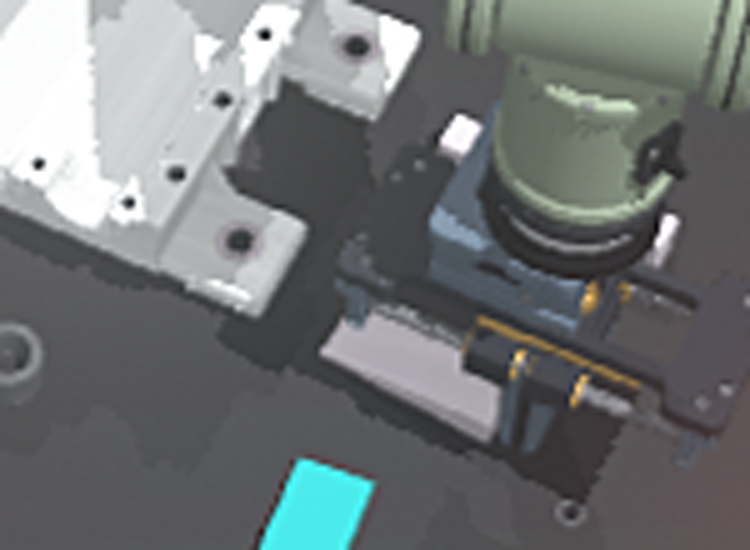

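The wedge is now nearly square, at about -84°, with its thin end about 35 mm from the foot. I'll push on for 28 mm along straight world -y to take out the 3 mm lateral error.

Request:
jog_arm --deltas '[[[0.0003,-0.002,0,0,0],[0.0005,-0.004,0,0,0],[0.0008,-0.006,0,0,0],[0.001,-0.008,0,0,0],[0.0013,-0.01,0,0,0],[0.0016,-0.012,0,0,0],[0.0019,-0.014,0,0,0],[0.0021,-0.016,0,0,0],[0.0024,-0.018,0,0,0],[0.0027,-0.02,0,0,0],[0.003,-0.022,0,0,0],[0.0032,-0.024,0,0,0],[0.0035,-0.026,0,0,0],[0.0038,-0.028,0,0,0],[0.0038,-0.028,0,0,0]]]'

```text
time_s: 7.12
ee_pos: [570.6, 182.0, 21.0]
ee_rot: [-180.0, -0.0, -172.3]
force: [-0.1, 0.1, -0.8]
gripper_width: 0.4
```

```bash
python3 look.py w4
python3 - <<'E'
from h import *
im=env.grab_frame("scene")[245:325,300:410]
cv2.imwrite("pics/c4.png",cv2.resize(im[:,:,::-1],None,fx=7,fy=7,interpolation=cv2.INTER_CUBIC))
E
```

```text
7.1167 [570.6 182.   21. ] [-1.7999e+02 -1.0000e-02 -1.7228e+02] [-0.12  0.11 -0.84] [ 17.  32. 101.  -0.  47. -81.]
```

View pics/w4.png

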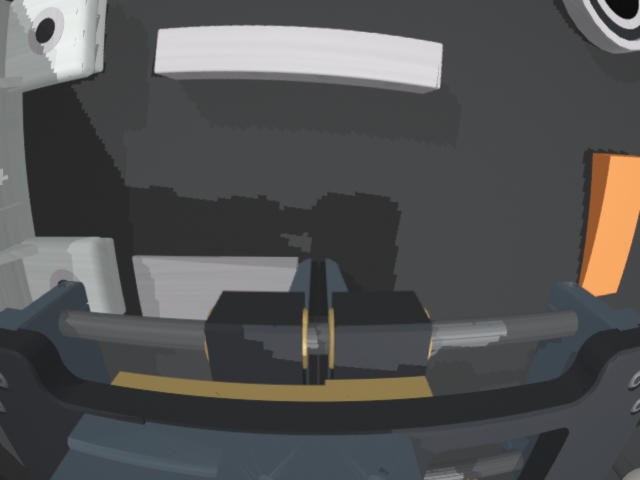

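View pics/c4.png

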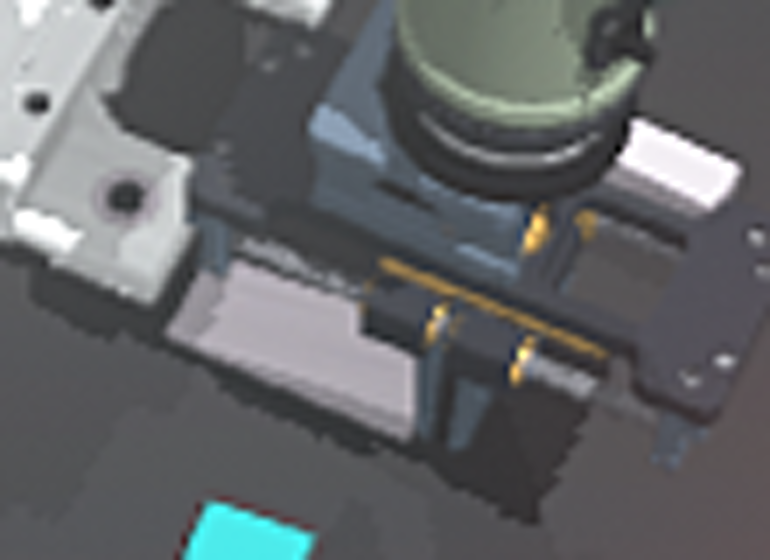

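Run:
```python
from h import *
import pickle
w=pickle.load(open("w4.pkl","rb"));sc=pickle.load(open("sc.pkl","rb"))
a=at_z(w,(133.5,257),2.5,True);b=at_z(w,(298,257.5),16,True)
c=at_z(w,(141,310),2.5,True)
print(a,b,np.degrees(np.arctan2(*(a-b)[1::-1])),c,np.degrees(np.arctan2(*(c-a)[1::-1])))
f=lambda x,y,z:at_z(sc,(x/7+300,y/7+245),z)
a=f(165,333,2.5);b=f(412,442,16);print(a,b,np.degrees(np.arctan2(*(a-b)[1::-1])),"boss",f(126,198,30))
print("w4 boss", at_z(w,(64,280),30,True), "lug outer at", at_z(w,(111,241),30,True), at_z(w,(124,305),30,True))
```

```text
[567.46300502  82.26657956   2.5       ] [549.89697309 170.49131848  16.        ] -78.73935513528154 [599.1659221  85.3573232   2.5      ] 5.568216521170961
[604.88927962  87.80426636   2.5       ] [599.98419655 181.848207    16.        ] -87.01430921590028 boss [582.49732768  56.0939842   30.        ]
w4 boss [574.95042183  53.39913171  30.        ] lug outer at [549.68490303  84.68264305  30.        ] [581.42974855  89.83571156  30.        ]
```

Run:
```python
from h import *
im=cv2.imread("pics/c4.png"); 
o=cv2.resize(im[180:470,140:480],None,fx=2.3,fy=2.3,interpolation=cv2.INTER_CUBIC)
o=cv2.convertScaleAbs(o,alpha=1.4);cv2.imwrite("pics/c4b.png",o)
im=cv2.imread("pics/w4.png")[225:325,20:320]
cv2.imwrite("pics/c4w.png",cv2.convertScaleAbs(cv2.resize(im,None,fx=2.66,fy=2.66,interpolation=cv2.INTER_CUBIC),alpha=1.3))
```

```text
(no output)
```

View pics/c4b.png

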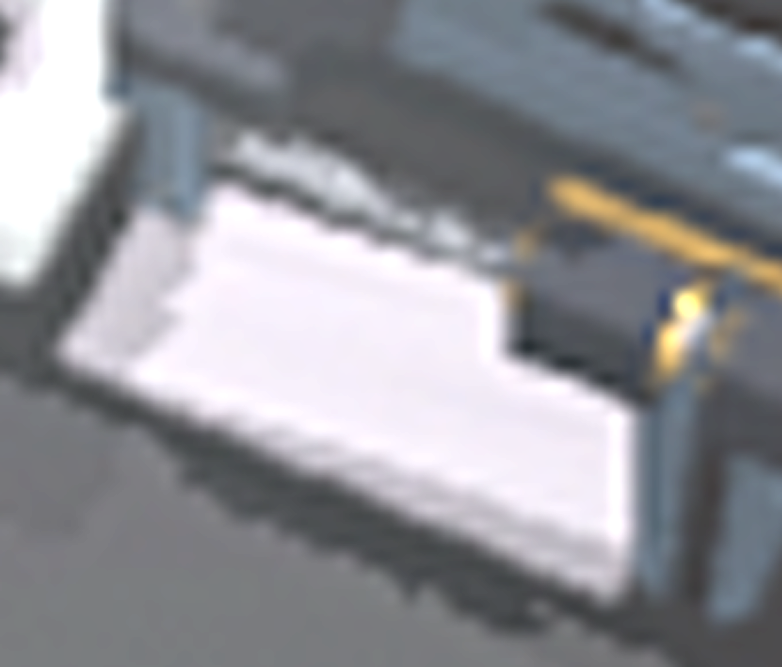

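View pics/c4w.png

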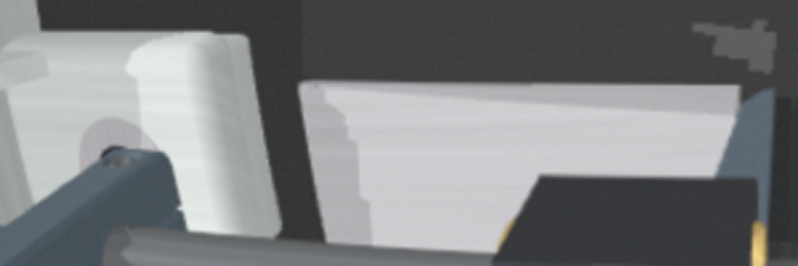

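Run:
```python
from h import *
import pickle
w=pickle.load(open("w4.pkl","rb"));sc=pickle.load(open("sc.pkl","rb"))
A=lambda a,b:np.degrees(np.arctan2(*(b-a)[1::-1]))
a=at_z(w,(132.8,256.5),2.5,True);b=at_z(w,(298.2,257),0,True);b2=at_z(w,(296.7,267.9),16,True)
c=at_z(w,(144,315.2),2.5,True)
print(a,b,b2,A(b,a),A(b2,a),c,A(a,c))
f=lambda x,y,z:at_z(sc,(x/7+300,y/7+245),z)
a=f(166,333,2.5);b=f(411.7,419,16);b2=f(406,441,0);print(a,b,b2,A(b,a),A(b2,a))
```

```text
[567.24315124  81.83523736   2.5       ] [555.33933498 170.40972908   0.        ] [554.98584765 170.49433102  16.        ] -82.34569539628275 -82.12863668349456 [602.20634114  87.08497244   2.5       ] 8.539190080307858
[604.69616358  88.08212746   2.5       ] [592.69141729 177.21622659  16.        ] [592.4512319  176.21956504   0.        ] -82.32945478059115 -82.09052800422226
```

Corrected for the visible side face, both cameras agree: the wedge is square at -82.2°, but its centreline is about 8 mm to +x of the foot's. I'll nudge it back from its +x side, and first check the room beside the turquoise block.

Run:
```python
from h import *
import pickle
w=pickle.load(open("w1.pkl","rb"));sc=pickle.load(open("sc.pkl","rb"))
for uv in [(512,457),(623,401)]:
    p=(uv[0]/3.33+150,uv[1]/3.33+90)
    print(at_z(w,p,2.5,True),at_z(w,p,16,True))
for uv in [(295,458),(375,483)]:
    p=(uv[0]/5+270,uv[1]/5+225)
    print("sc",at_z(sc,p,2.5),at_z(sc,p,16))
```

```text
[648.3650659  133.96881985   2.5       ] [645.05664222 135.34656393  16.        ]
[639.85647125 169.48809852   2.5       ] [636.87473139 169.50209523  16.        ]
sc [651.00033447 133.87556861   2.5       ] [657.35418909 137.60388628  16.        ]
sc [640.87049176 171.07677035   2.5       ] [647.34507646 174.36171453  16.        ]
```

Request:
jog_arm --deltas '[[[0,0.005,0,0,0],[0,0.01,-0.01,0,0],[0,0.01,-0.03,0,0],[-0.01,0,-0.045,0,0],[-0.03,-0.025,-0.045,0,0],[-0.042,-0.042,-0.045,0,0],[-0.042,-0.042,-0.045,0,0],[-0.042,-0.042,-0.025,0,0],[-0.042,-0.042,-0.01,0,0],[-0.042,-0.042,-0.003,0,0],[-0.042,-0.042,0,0,0],[-0.042,-0.042,0,0,0]]]'

```text
time_s: 8.22
ee_pos: [617.3, 147.1, 20.6]
ee_rot: [180.0, -0.1, -172.2]
force: [-0.2, -0.6, -0.5]
gripper_width: 0.3
```

```bash
python3 look.py w5
python3 - <<'E'
from h import *
im=env.grab_frame("scene")[245:325,300:410]
cv2.imwrite("pics/c5.png",cv2.resize(im[:,:,::-1],None,fx=7,fy=7,interpolation=cv2.INTER_CUBIC))
E
```

```text
8.2167 [617.3 147.1  20.6] [ 1.7999e+02 -7.0000e-02 -1.7224e+02] [-0.18 -0.56 -0.45] [ 12.  34.  96.   0.  50. -85.]
```

View pics/w5.png

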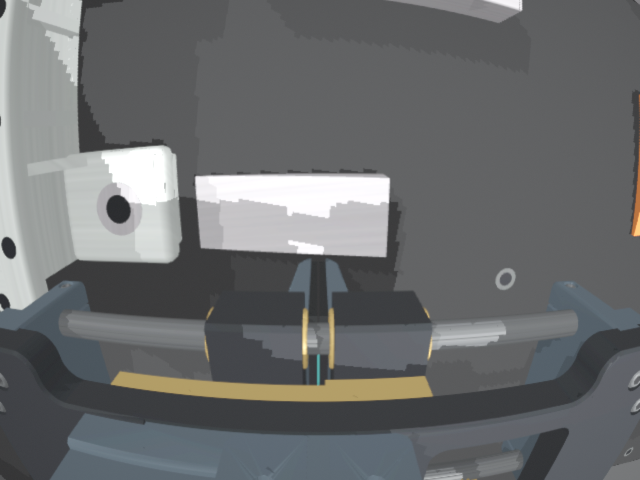

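View pics/c5.png

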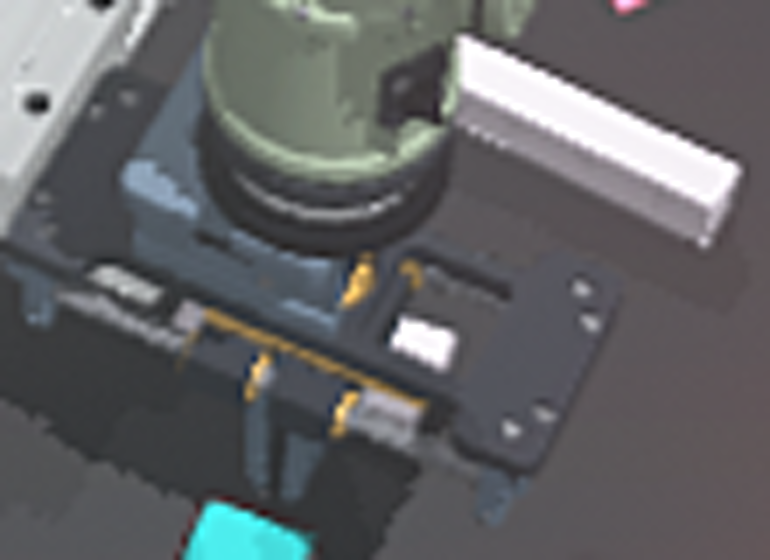

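A clear view here: wedge corners (197,175), (201,248), (389,176), (386,256), and lug boss (118,209). Measure.

Run:
```python
from h import *
import pickle
w=pickle.load(open("w5.pkl","rb"))
g=lambda u,v,z:at_z(w,(u,v),z,True)
B=g(118,209,30);A=lambda a,b:np.degrees(np.arctan2(*(b-a)[1::-1]))
th=np.radians(7.7);ex=np.array([np.cos(th),np.sin(th)]);ey=np.array([-ex[1],ex[0]])
q=lambda P:np.round([(P-B)[:2]@ex+65,(P-B)[:2]@ey+101],1)
print("boss",B)
for n,uv,z in [("thinA",(197,175),2.5),("thinB",(201,248),2.5),("thickA",(388.5,176),16),("thickB",(386.5,256),16),("lug+",(140,262),30),("lug-",(140,150),30),("out",(178,170),28),("out",(180,245),28)]:
    P=g(*uv,z);print(n,P.round(1),q(P))
a,b=g(197,175,2.5),g(388.5,176,16);print(A(b,a));a,b=g(201,248,2.5),g(386.5,256,16);print(A(b,a))
```

```text
boss [581.00874568  54.018342    30.        ]
thinA [566.9  82.    2.5] [ 54.7 130.7]
thinB [603.3  86.3   2.5] [ 91.5 130. ]
thickA [554.5 169.6  16. ] [ 54.2 219.1]
thickB [590.5 175.3  16. ] [ 90.6 219.9]
lug+ [604.2  65.2  30. ] [ 89.4 108.9]
lug- [554.5  64.2  30. ] [ 40.1 114.6]
out [561.7  81.6  28. ] [ 49.5 130.9]
out [594.   84.1  28. ] [ 81.9 129. ]
-81.94773211158804
-81.78113791864114
```

Request:
jog_arm --deltas '[[[0.003,0,0,0,0],[0.005,0,0,0,0],[0.007,0,0,0,0],[0.009,0,0,0,0],[0.0105,0,0,0,0],[0.012,0,0,0,0],[0.013,0,0,0,0],[0.014,0,0,0,0],[0.014,0,0,0,0]]]'

```text
time_s: 9.07
ee_pos: [603.8, 144.7, 20.9]
ee_rot: [180.0, -0.0, -172.3]
force: [0.5, 0.1, -0.1]
gripper_width: 0.2
```

```bash
python3 look.py w6; python3 -c "
import cv2
im=cv2.imread('pics/w6.png')[130:280,80:420];cv2.imwrite('pics/c6.png',cv2.resize(im,None,fx=2.35,fy=2.35,interpolation=cv2.INTER_CUBIC))"
```

```text
9.0667 [603.8 144.7  20.9] [ 1.8000e+02 -1.0000e-02 -1.7227e+02] [ 0.53  0.13 -0.12] [ 12.  33.  98.   0.  49. -85.]
```

View pics/c6.png

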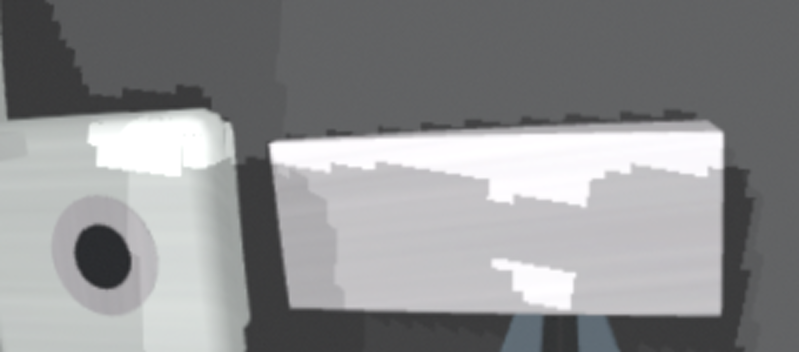

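Run:
```python
from h import *
import pickle
w=pickle.load(open("w6.pkl","rb"))
g=lambda u,v,z:at_z(w,(u/2.35+80,v/2.35+130),z,True)
B=g(103,257,30);A=lambda a,b:np.degrees(np.arctan2(*(b-a)[1::-1]))
th=np.radians(7.7);ex=np.array([np.cos(th),np.sin(th)]);ey=np.array([-ex[1],ex[0]])
q=lambda P:np.round([(P-B)[:2]@ex+65,(P-B)[:2]@ey+101],1)
print("boss",B)
P={}
for n,uv,z in [("thinA",(270,144),2.5),("thinB",(290,307),2.5),("thickA",(722,133),16),("thickB",(720,316),16)]:
    P[n]=g(*uv,z);print(n,P[n].round(1),q(P[n]))
print(A(P["thickA"],P["thinA"]),A(P["thickB"],P["thinB"]))
```

```text
boss [581.12198224  54.32128396  30.        ]
thinA [561.4  79.    2.5] [ 48.8 128.1]
thinB [596.5  85.2   2.5] [ 84.4 129.6]
thickA [545.7 167.5  16. ] [ 45.  217.9]
thickB [581.1 173.7  16. ] [ 81.  219.3]
-79.90196930343892 -80.13636405821542
```

Lateral error is now under 1.5 mm, with a 2° yaw that the final flush push will square. Back behind the blunt end.

Request:
jog_arm --deltas '[[[-0.004,0,0,0,0],[-0.006,0,-0.01,0,0],[-0.006,0,-0.03,0,0],[-0.003,0.01,-0.045,0,0],[0.015,0.03,-0.045,0,0],[0.035,0.05,-0.045,0,0],[0.035,0.05,-0.045,0,0],[0.035,0.05,-0.025,0,0],[0.035,0.05,-0.01,0,0],[0.035,0.05,-0.003,0,0],[0.035,0.05,0,0,0],[0.035,0.05,0,0,0],[0.035,0.05,0,0,0]]]'

```text
time_s: 10.2
ee_pos: [563.3, 189.5, 21.5]
ee_rot: [180.0, 0.1, -172.3]
force: [0.1, 0.4, 0.1]
gripper_width: 0.4
```

```bash
cat > f.py <<'E'
from h import *
F=[]
for i in range(4):
    env.grab_frame("wrist");F.append(env.state()["force"])
F=np.array(F);print(env.state()["time_s"],env.state()["ee_pos"].round(2),F.mean(0).round(2),F.std(0).round(2))
E
python3 f.py
```

```text
10.4 [563.1  189.61  21.68] [-0.19 -0.18 -0.3 ] [0.27 0.41 0.54]
```

Request:
jog_arm --deltas '[[[0,-0.003,0,0,0],[0,-0.006,0,0,0],[0,-0.008,0,0,0],[0,-0.01,0,0,0],[0,-0.0115,0,0,0],[0,-0.013,0,0,0],[0,-0.0145,0,0,0],[0,-0.016,0,0,0],[0,-0.0175,0,0,0],[0,-0.019,0,0,0],[0,-0.0205,0,0,0],[0,-0.022,0,0,0],[0,-0.022,0,0,0]]]'

```text
time_s: 11.48
ee_pos: [565.5, 167.4, 20.9]
ee_rot: [-180.0, -0.0, -172.3]
force: [-0.1, -0.1, 0.1]
gripper_width: 1.0
```

```bash
python3 look.py w7; python3 f.py
python3 - <<'E'
from h import *
im=env.grab_frame("scene")[245:325,300:410]
cv2.imwrite("pics/c7.png",cv2.resize(im[:,:,::-1],None,fx=7,fy=7,interpolation=cv2.INTER_CUBIC))
im=cv2.imread('pics/w7.png')[200:330,20:360];cv2.imwrite('pics/c7w.png',cv2.resize(im,None,fx=2.35,fy=2.35,interpolation=cv2.INTER_CUBIC))
E
```

```text
11.4833 [565.5 167.4  20.9] [-1.7999e+02 -1.0000e-02 -1.7228e+02] [-0.11 -0.1   0.11] [ 15.  31. 103.  -0.  46. -82.]
11.7333 [565.46 167.66  20.88] [ 0.22  0.46 -0.1 ] [0.42 0.46 0.42]
```

View pics/c7.png

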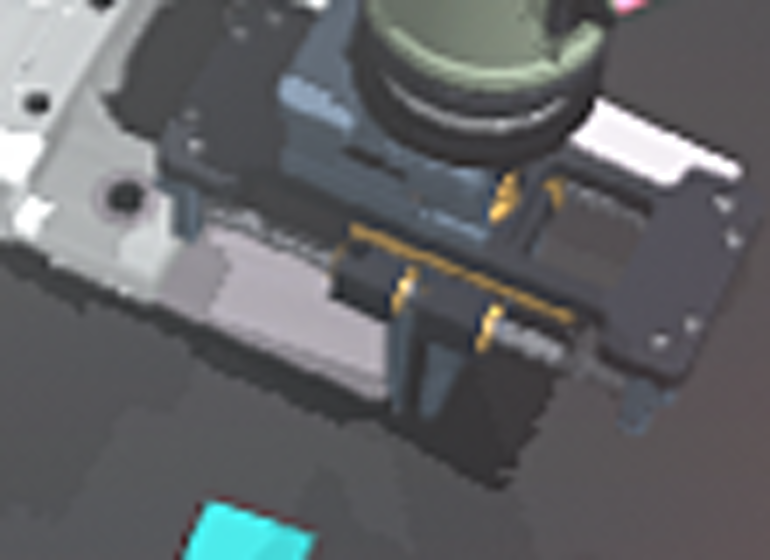

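View pics/c7w.png

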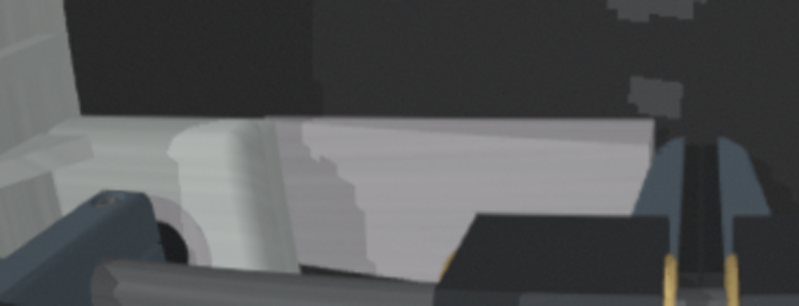

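The wedge is square and in line, with its tip just under the foot and only sliding force so far. From here I advance in small steps, watching the force.

Request:
jog_arm --deltas '[[[0,-0.0007,0,0,0],[0,-0.0014,0,0,0],[0,-0.0021,0,0,0],[0,-0.0028,0,0,0],[0,-0.0035,0,0,0],[0,-0.004,0,0,0],[0,-0.004,0,0,0]]]'

```text
time_s: 12.37
ee_pos: [566.1, 163.6, 20.9]
ee_rot: [180.0, -0.0, -172.3]
force: [-0.6, -0.6, -0.1]
gripper_width: 0.3
```

Request:
jog_arm --deltas '[[[0,-0.0006,0,0,0],[0,-0.0012,0,0,0],[0,-0.0018,0,0,0],[0,-0.0024,0,0,0],[0,-0.003,0,0,0]]]'

```text
time_s: 12.78
ee_pos: [566.5, 160.7, 20.9]
ee_rot: [180.0, 0.0, -172.3]
force: [0.1, 1.2, -0.0]
gripper_width: 0.6
```

Request:
jog_arm --deltas '[[[0,-0.0006,0,0,0],[0,-0.0012,0,0,0],[0,-0.0018,0,0,0],[0,-0.002,0,0,0]]]'

```text
time_s: 13.12
ee_pos: [566.7, 158.7, 20.9]
ee_rot: [180.0, -0.0, -172.3]
force: [-0.1, 1.2, -0.4]
gripper_width: 0.2
```

Request:
jog_arm --deltas '[[[0,-0.0005,0,0,0],[0,-0.001,0,0,0],[0,-0.001,0,0,0]]]'

```text
time_s: 13.37
ee_pos: [566.9, 157.7, 21.0]
ee_rot: [-180.0, 0.0, -172.3]
force: [0.4, 0.5, -0.3]
gripper_width: 0.6
```

Request:
jog_arm --deltas '[[[0,-0.0005,0,0,0],[0,-0.001,0,0,0],[0,-0.001,0,0,0]]]'

```text
time_s: 13.62
ee_pos: [567.0, 156.8, 20.9]
ee_rot: [180.0, -0.0, -172.3]
force: [-0.1, 0.0, -0.3]
gripper_width: 0.4
```

```bash
python3 f.py
```

```text
13.8167 [567.01 156.78  20.94] [0.12 0.34 0.03] [0.17 0.55 0.41]
```

Request:
jog_arm --deltas '[[[0,-0.0005,0,0,0],[0,-0.001,0,0,0],[0,-0.001,0,0,0]]]'

```text
time_s: 14.07
ee_pos: [567.2, 155.8, 20.9]
ee_rot: [180.0, 0.0, -172.3]
force: [0.1, 0.1, -0.4]
gripper_width: 0.2
```

Request:
jog_arm --deltas '[[[0,-0.0005,0,0,0],[0,-0.001,0,0,0],[0,-0.001,0,0,0]]]'

```text
time_s: 14.32
ee_pos: [567.3, 154.7, 20.9]
ee_rot: [180.0, 0.0, -172.3]
force: [-1.2, 0.7, 0.7]
gripper_width: 0.4
```

```bash
python3 f.py
```

```text
14.5167 [567.3  154.76  20.94] [ 0.1   0.43 -0.41] [0.78 0.29 0.59]
```

Request:
jog_arm --deltas '[[[0,-0.0005,0,0,0],[0,-0.001,0,0,0],[0,-0.001,0,0,0]]]'

```text
time_s: 14.77
ee_pos: [567.5, 153.8, 21.0]
ee_rot: [180.0, 0.0, -172.3]
force: [-0.4, 0.5, -0.8]
gripper_width: 0.2
```

Request:
jog_arm --deltas '[[[0,-0.0005,0,0,0],[0,-0.001,0,0,0],[0,-0.001,0,0,0]]]'

```text
time_s: 15.02
ee_pos: [567.6, 152.8, 21.0]
ee_rot: [180.0, 0.0, -172.3]
force: [0.7, -0.2, -0.1]
gripper_width: 0.3
```

```bash
python3 f.py
```

```text
15.2167 [567.55 152.8   20.96] [-0.23  0.32 -0.05] [0.3  0.57 0.18]
```

Request:
jog_arm --deltas '[[[0,-0.0005,0,0,0],[0,-0.001,0,0,0],[0,-0.001,0,0,0]]]'

```text
time_s: 15.47
ee_pos: [567.7, 151.8, 20.9]
ee_rot: [180.0, 0.0, -172.3]
force: [0.0, 0.8, 0.1]
gripper_width: 0.5
```

Request:
jog_arm --deltas '[[[0,-0.0005,0,0,0],[0,-0.001,0,0,0],[0,-0.001,0,0,0]]]'

```text
time_s: 15.72
ee_pos: [567.8, 150.9, 21.0]
ee_rot: [180.0, 0.0, -172.3]
force: [-0.6, 1.0, -0.6]
gripper_width: 0.9
```

```bash
python3 f.py
```

```text
15.9167 [567.82 150.86  20.96] [-0.55  0.15  0.13] [0.43 0.6  0.47]
```

Request:
jog_arm --deltas '[[[0,-0.0005,0,0,0],[0,-0.001,0,0,0],[0,-0.001,0,0,0]]]'

```text
time_s: 16.17
ee_pos: [568.0, 150.1, 21.0]
ee_rot: [180.0, 0.0, -172.3]
force: [-0.3, 1.9, -0.6]
gripper_width: 0.4
```

Request:
jog_arm --deltas '[[[0,-0.0005,0,0,0],[0,-0.001,0,0,0],[0,-0.001,0,0,0]]]'

```text
time_s: 16.42
ee_pos: [568.1, 149.4, 21.0]
ee_rot: [179.9, 0.0, -172.3]
force: [-1.3, 4.8, -1.2]
gripper_width: 0.6
```

```bash
python3 f.py; python3 look.py w8
```

```text
16.6167 [568.1  149.38  20.97] [-0.85  5.28 -0.9 ] [0.3  0.4  0.42]
16.6167 [568.1 149.4  21. ] [ 1.7996e+02  1.0000e-02 -1.7228e+02] [-0.39  5.7  -0.62] [ 14.  31. 103.   0.  46. -84.]
```

View pics/w8.png

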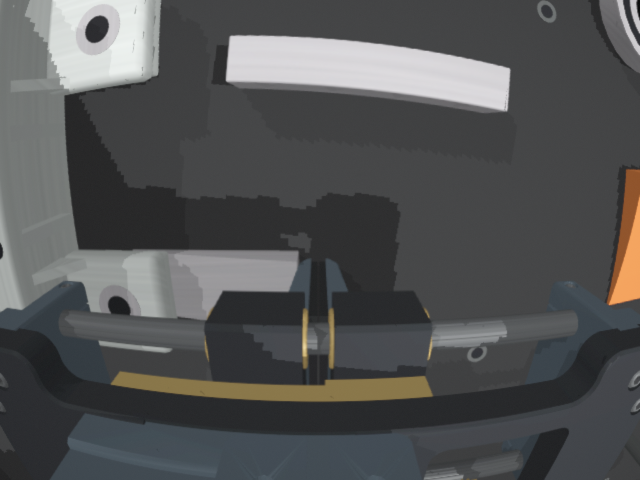

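The wedge bit between the last two steps: 5.3 N held, at the start of the 5–7 N window, so I stop here. Next I back off, rise, and go over the lug.

Request:
jog_arm --deltas '[[[0,0.001,0,0,0],[0,0.004,0,0,0],[0,0.01,0,0,0],[0,0.015,-0.01,0,0],[0,0.015,-0.035,0,0],[0,0.015,-0.06,0,0],[0,0.015,-0.06,0,0]]]'

```text
time_s: 17.25
ee_pos: [569.2, 164.9, 86.4]
ee_rot: [180.0, 0.6, -172.2]
force: [0.8, 0.4, 0.3]
gripper_width: 0.5
```

```bash
python3 look.py w9; python3 f.py
python3 - <<'E'
from h import *
im=env.grab_frame("scene")[225:325,270:400]
cv2.imwrite("pics/c9.png",cv2.resize(im[:,:,::-1],None,fx=6,fy=6,interpolation=cv2.INTER_CUBIC))
E
```

```text
17.25 [569.2 164.9  86.4] [ 179.95    0.56 -172.23] [0.8  0.36 0.34] [ 15.  27.  99.  -0.  54. -83.]
17.5 [565.21 163.6   80.07] [0.35 0.22 0.24] [0.18 0.37 0.56]
```

View pics/c9.png

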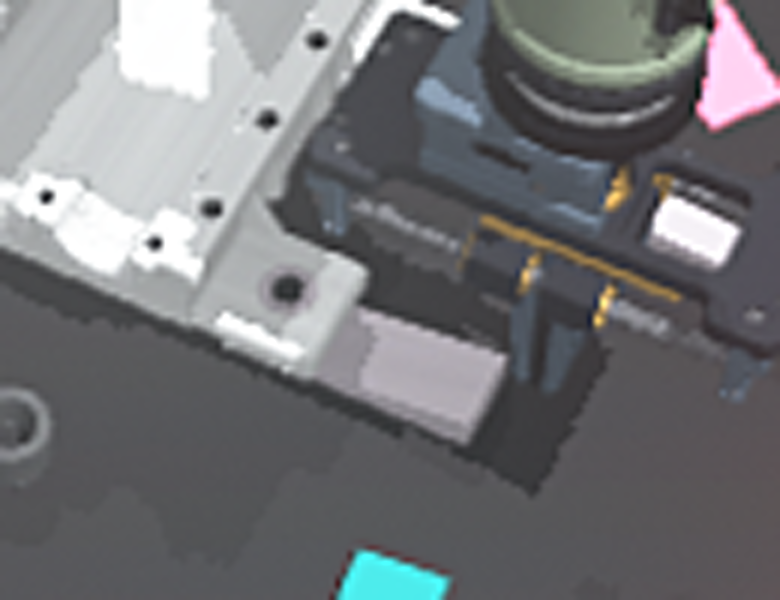

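View pics/w9.png

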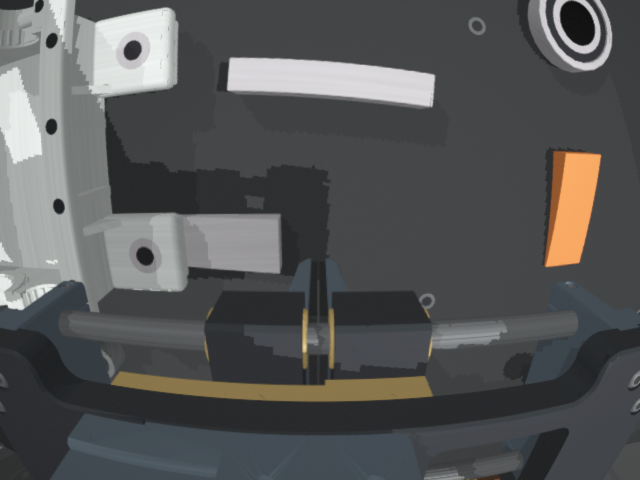

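Casting unmoved: the boss is at scene (317.7,273.5), where it was (318,273.2) before. The wedge sits centred under the lug. Move above the boss.

Request:
jog_arm --deltas '[[[-0.001,-0.022,0,0,0],[-0.001,-0.044,0,0,0],[-0.001,-0.066,0,0,0],[-0.001,-0.088,0,0,0],[-0.001,-0.104,0,0,0],[-0.001,-0.11,0,0,0],[-0.001,-0.11,0.01,0,0],[-0.001,-0.11,0.02,0,0],[-0.001,-0.11,0.026,0,0],[-0.001,-0.11,0.026,0,0],[-0.001,-0.11,0.026,0,0],[-0.001,-0.11,0.026,0,0]]]'

```text
time_s: 18.55
ee_pos: [581.9, 55.6, 54.8]
ee_rot: [180.0, -0.0, -172.2]
force: [-0.3, 0.2, -1.0]
gripper_width: 0.6
```

```bash
python3 look.py w10; python3 f.py
python3 - <<'E'
from h import *
im=env.grab_frame("scene")[225:325,270:400]
cv2.imwrite("pics/c10.png",cv2.resize(im[:,:,::-1],None,fx=6,fy=6,interpolation=cv2.INTER_CUBIC))
im=env.grab_frame("side")[210:330,270:430]
cv2.imwrite("pics/c10s.png",cv2.resize(im[:,:,::-1],None,fx=5,fy=5,interpolation=cv2.INTER_CUBIC))
E
```

```text
18.55 [581.9  55.6  54.8] [ 1.7999e+02 -1.0000e-02 -1.7222e+02] [-0.29  0.22 -1.03] [  4.  28. 102.   0.  50. -93.]
18.8 [582.07  55.06  55.33] [-0.27 -0.02 -0.44] [0.63 0.3  0.4 ]
```

View pics/c10.png

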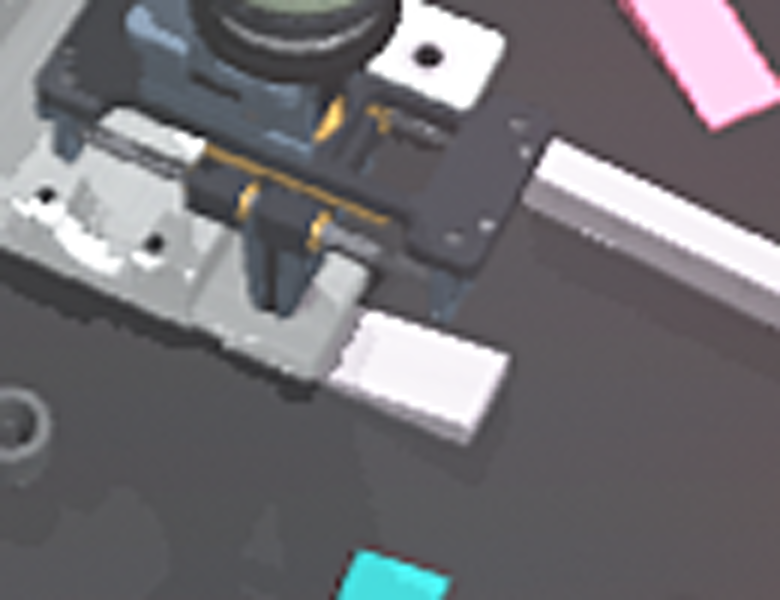

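View pics/w10.png

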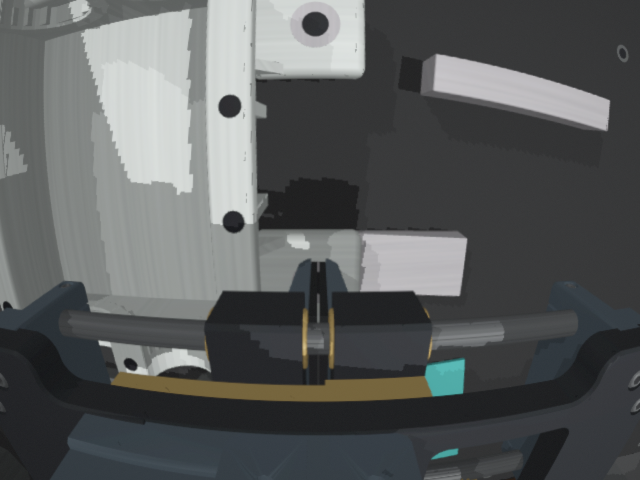

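View pics/c10s.png

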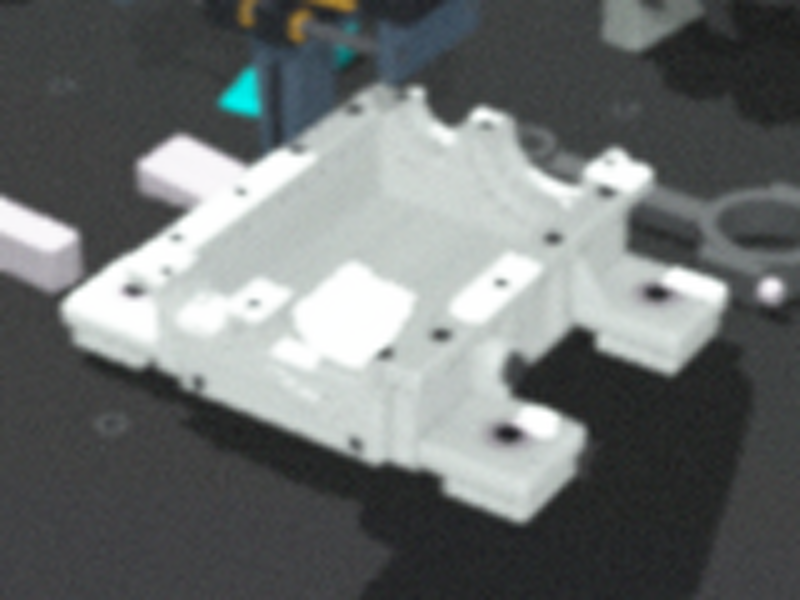

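Fingers are centred over the lug and clear of the flange and rib. Descend gently onto it.

Request:
jog_arm --deltas '[[[0,0,0.002,0,0],[0,0,0.004,0,0],[0,0,0.006,0,0],[0,0,0.0065,0,0],[0,0,0.0065,0,0]]]'

```text
time_s: 19.32
ee_pos: [581.7, 54.9, 48.1]
ee_rot: [180.0, -0.0, -172.3]
force: [-0.6, -0.1, -0.6]
gripper_width: 0.7
```

Request:
jog_arm --deltas '[[[0,0,0.0005,0,0],[0,0,0.001,0,0],[0,0,0.001,0,0]]]'

```text
time_s: 19.57
ee_pos: [581.8, 54.9, 47.4]
ee_rot: [180.0, -0.0, -172.3]
force: [0.2, -0.3, -0.9]
gripper_width: 1.0
```

Request:
jog_arm --deltas '[[[0,0,0.0004,0,0],[0,0,0.0004,0,0]]]'

```text
time_s: 19.73
ee_pos: [581.9, 54.9, 47.3]
ee_rot: [180.0, 0.0, -172.3]
force: [-0.2, 0.4, 1.6]
gripper_width: 0.2
```

Request:
jog_arm --deltas '[[[0,0,0.0003,0,0],[0,0,0.0003,0,0]]]'

```text
time_s: 19.9
ee_pos: [581.9, 54.9, 47.3]
ee_rot: [180.0, 0.0, -172.3]
force: [-1.1, 0.3, 5.3]
gripper_width: 0.6
```

Request:
jog_arm --deltas '[[[0,0,0.0003,0,0],[0,0,0.0003,0,0],[0,0,0.0003,0,0]]]'

```text
time_s: 20.15
ee_pos: [581.9, 54.9, 47.3]
ee_rot: [180.0, 0.0, -172.3]
force: [-1.4, -0.9, 7.1]
gripper_width: 0.2
```

```bash
python3 f.py
```

```text
20.35 [581.93  54.91  47.26] [-1.72  0.17  7.1 ] [0.34 0.35 0.41]
```

Request:
jog_arm --deltas '[[[0,0,0.0002,0,0],[0,0,0.0004,0,0],[0,0,0.0004,0,0],[0,0,0.0004,0,0]]]'

```text
time_s: 20.68
ee_pos: [581.9, 54.9, 47.2]
ee_rot: [180.0, 0.0, -172.3]
force: [-2.6, -0.2, 8.9]
gripper_width: -0.0
```

```bash
python3 f.py
```

```text
20.8833 [581.91  54.89  47.22] [-2.82  0.19  8.99] [0.28 0.45 0.41]
```

Request:
jog_arm --deltas '[[[0.0001,0,0.0002,0,0],[0.0002,0,0.0003,0,0],[0.0002,0,0.0003,0,0],[0.0002,0,0.0003,0,0]]]'

```text
time_s: 21.22
ee_pos: [581.9, 54.9, 47.2]
ee_rot: [180.0, 0.1, -172.3]
force: [-1.9, -0.5, 10.3]
gripper_width: 0.4
```

```bash
python3 f.py
```

```text
21.4167 [581.89  54.91  47.19] [-2.29 -0.57 10.44] [0.56 0.6  0.68]
```

10.4 N with only 0.07 mm of give since 7 N (unwedged it tips by over 4 mm at 3–5 N), so the foot stands firm. Hold briefly, then lift straight off and come away.

Request:
jog_arm --deltas '[[[0,0,0,0,0],[0,0,0,0,0],[0,0,0,0,0],[0,0,0,0,0],[0,0,-0.001,0,0],[0,0,-0.004,0,0],[0,0,-0.012,0,0],[0,0,-0.03,0,0],[0,0,-0.06,0,0],[0,0,-0.09,0,0],[0,0,-0.12,0,0],[-0.01,0.03,-0.15,0,0],[-0.02,0.06,-0.16,0,0],[-0.03,0.09,-0.16,0,0],[-0.03,0.12,-0.16,0,0],[-0.03,0.12,-0.16,0,0],[-0.03,0.12,-0.16,0,0],[-0.03,0.12,-0.16,0,0]]]'

```text
time_s: 22.92
ee_pos: [595.1, 177.4, 205.7]
ee_rot: [-180.0, -0.0, -172.2]
force: [-0.1, -0.1, 0.3]
gripper_width: 0.2
```

```bash
python3 look.py w11
python3 - <<'E'
from h import *
im=env.grab_frame("scene");cv2.imwrite("pics/d_scene.png",im[:,:,::-1])
im=cv2.imread("pics/w11.png")[60:280,40:400]
cv2.imwrite("pics/c11.png",cv2.resize(im,None,fx=2.2,fy=2.2,interpolation=cv2.INTER_CUBIC))
E
```

```text
22.9167 [595.1 177.4 205.7] [-1.7996e+02 -3.0000e-02 -1.7224e+02] [-0.12 -0.09  0.3 ] [ 16.  23.  86.  -0.  71. -82.]
```

View pics/d_scene.png

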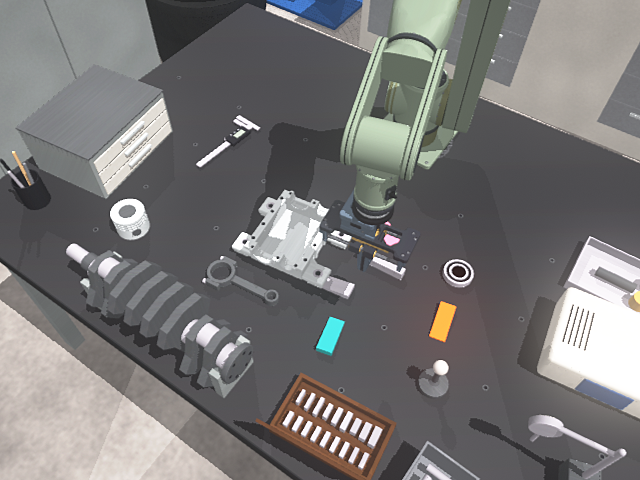

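View pics/c11.png

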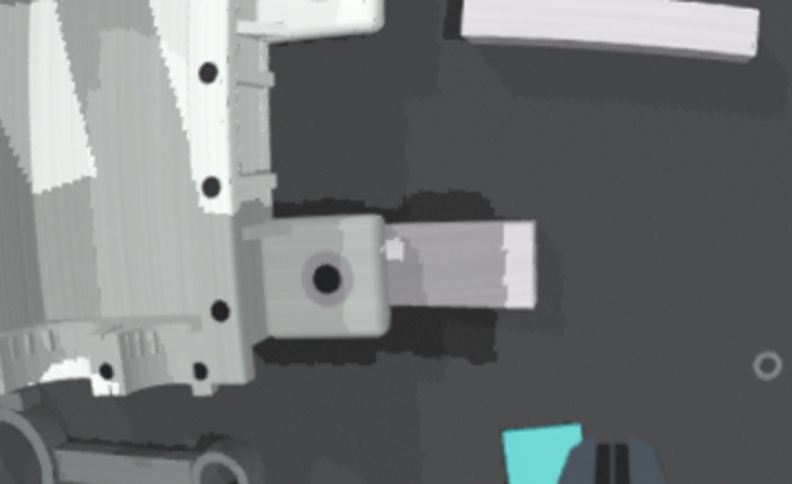

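Run:
```python
from h import *
import pickle
w=pickle.load(open("w11.pkl","rb"))
g=lambda u,v,z:at_z(w,(u/2.2+40,v/2.2+60),z,True)
B=g(327,279,30);th=np.radians(7.7);ex=np.array([np.cos(th),np.sin(th)]);ey=np.array([-ex[1],ex[0]])
q=lambda P:np.round([(P-B)[:2]@ex+65,(P-B)[:2]@ey+101],1)
print(B,[q(g(*u)) for u in [(535,222,16),(535,308,16),(390,224,7.5),(390,306,7.5)]])
```

```text
[581.15194431  54.32887771  30.        ] [array([ 44.4, 189.1]), array([ 81.2, 188.6]), array([ 44.5, 123.9]), array([ 81.2, 122.2])]
```

The casting's boss is at (581.2,54.3), unmoved. The wedge lies square and fully within the foot's width (casting x 44.5 to 81 of 43 to 87), about 23 mm in. Nothing else has been disturbed, so I hand in.

```bash
python3 -c "
from workcell import env
print(env.job_done(), env.state()['time_s'])"
```

```text
the job is handed in; nothing more can be done
the job is handed in; nothing more can be done
```

The wedge is under the short foot and the casting stands firm on it. I handed the job in at about 23 s on the robot's clock.

**Push:** I squared the steel wedge with the closed fingertips and nudged it sideways once to centre it. I then pushed it under in 1 mm steps and stopped when the push held at 5.3 N.

**Press:** I pressed on the lug top up to 10.4 N. The finger height changed only 0.07 mm between 7 N and 10.4 N, where an unwedged foot would drop at least 4.5 mm. There was also a sideways load of 2 to 3 N during the press. I then lifted straight off and moved clear.

**Last checks:**
- **Casting:** the short foot's boss did not move measurably, with positions agreeing within 0.1 mm before and after.
- **Wedge:** it is about 23 mm in and square to the foot. It sits about 2 mm off the foot's centre line but fully within its width.
- **Other objects:** none looked disturbed in the last scene picture.
- **Disagreement along the way:** an early lateral reading was wrong because I picked the wrong wedge edge in the picture. A second reading, with both cameras agreeing, showed the wedge 8 mm off, and the sideways nudge corrected it.

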